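# Show a tissue cassette to the block reader

## Robot

A 7-joint arm with a two-finger parallel gripper is mounted at the origin on the work surface. World frame = base frame: x ahead of the robot, y to its left, z up, the work surface at z = 0. Lengths are in m, angles in rad, forces in N, time in s.
With the tool pointing down it reaches from about 0.4 to 0.875 m from the base axis. Payload 19.3 kg.
Tool frame: the origin (TCP) lies at the very end of the fingers, on their centre line; the grasp point (between the pads) lies 19 mm behind it (r.pinch_z is the z of the grasp point in the tool frame, in m); z points along the fingers, y is the direction in which the jaws open and shut (so a half turn about z gives the same grasp; the last joint's range is limited). The gripper opens to 85 mm and grips with 20 to 120 N. Pads are 22 mm wide; open, the fingers measure 114 mm over their backs; the gripper's body (76 mm by 85 mm) begins 54 mm behind the grasp point. The pads swing forward as they close: fully open they stand 13 mm farther back than shut.
Start: joints at [1.239, 0.521, -0.036, 1.599, 0.021, 1.021, -0.113], TCP at [0.162, -0.604, 0.231] pointing down, gripper open.
Joint ranges: [-2.91, 2.91], [-0.3, 2.13], [-1.5, 1.42], [0.17, 2.43], [-1.26, 4.41], [0.16, 1.93], [-2.52, 2.52]. Speed limits (rad/s): [1.89, 1.89, 2.39, 2.39, 3.01, 3.01, 3.01].

## Interface

Orientations are given as [roll, pitch, yaw] about the fixed x, y, z axes, in that order (R = Rz(yaw) Ry(pitch) Rx(roll)).
In Python, from rig import readout, read_camera, workorder, nets, r gives the robot as it stands. The module is installed in compiled form; this text tells all that it offers.
- The arm moves only by the tool carry_out, never from a script. Its argument "motion" is a list of rows, each an object with "travel": the shift along the world's x, y, z in m, a list of three; "twist": the turn about the world's z in degrees. A call has 1 to 10 rows; each row is the pose to reach, as a shift and turn from the pose measured when the call began; what a row does not reach only later rows make up. A row lasts 1/8 s, in which the tool goes at most 62.5 mm and 10.7 degrees, less where a joint would pass 70% of its speed; a pose out of reach is approached as far as the arm can. A call with a gripper value outside its range is refused whole. "grip" is the closure, from 0 (fully open) to 1 (shut), set as the call begins (left out, the last holds). The fingers move at their own pace and stop on an object; "squeeze" is the grip in N (left out, the last holds). Time passes only in rows, so rows that repeat a pose let the fingers close. It gives the time, the measured TCP pose, the force and the opening at its end, in the units of the state.
- readout.state(): the state, without advancing time (a new reading comes with each control period).
- read_camera(name): name is "side" or "top"; returns a dict with "frame" (420x560x3 uint8, red, green, blue), "range_z" (420x560 float32, m along the optical axis (not along the pixel's ray), 0 where there is no reading), "camera_matrix" (3x3 intrinsics, pixels), "position" and "attitude" of the camera in the world. Camera axes: x right, y down, z forward; pixel columns grow to the right and rows downward; lengths in m; the calibration is good to about 2 mm. A picture is of the moment at which its call begins.
- workorder.hand_in(): hands the job in, once; it reports no verdict.
Trained networks look in a picture, given as the dict that the camera call returned (one of the last four; its "shot" number tells which), for a name from the list of things; names that differ only in an ending like _2 or _b are one class to them, and where a whole thing is asked for, a point or a joint stands for the part that bears it (a point fixed in the world has none). Each returns a list of dicts, best first, with "p" (0 to 1); they miss things now and then, are a little off and sometimes report something else, mostly with a low value. They report only what shows in the picture. A call takes as long as a camera call. They do not tell look-alikes from the thing itself.
- nets.search_frame(picture, query): "extent" ([left, top, width, height] in pixels, round what is visible of it).
The state is a dict: "clock": time; "q": joint angles; "qvel": joint speeds; "joint_torque": joint torques, N m; "tcp_pos": TCP position; "eef_rot": TCP orientation; "force": force on the tool from outside, world axes, zero at the start; "ft_torque": the same for the moment, N m; "grip_width": finger opening in m.
Only numpy, scipy, OpenCV 4.12 (cv2) and the standard library are available. Lean on these libraries where they do the work, as an engineer would, in place of code of your own. Each camera call takes 0.05 s, during which the arm holds its last target.

## Task

Lift the loose dust cap off the block reader's slot and set it down flat in the cap holder tray (do not drop it), then let go of it. Then take the cassette by the tall handle of its clip from the rack, pass it upright down through the slot until the whole cassette is below the slot's rim with the handle still standing out, and finish holding it still there: there is nothing inside to rest it on, so do not let go. Leave the other things where they are.

Things in the scene. Friction and masses are not known exactly. Their poses are not given: they have to be found in the camera images.
- reader: block reader, a fixed white box 140 (x) x 150 (y) x 110 mm high with a clear window in its front (-x) face; hollow inside (floor at 6 mm). On its top stands a steel collar 34 (x) x 62 (y) mm, 10 mm high, with the slot through its middle. Origin under the centre of the box; z up
- slot (a point): centre of the slot's mouth, on the collar's rim, 120 mm above the table. The slot is vertical, 16 mm along the reader's x and 44 mm along its y (2 mm more than the cassette on each side), with straight walls to 22 mm below the rim, then the empty hollow; axes as the reader's
- cap: loose grey dust cap, 46 (x) x 74 (y) mm, an upside-down tray 16 mm high with a grip rib on top, 14 mm thick (x) x 40 mm long (y), running from 16 to 46 mm above the origin. At the start it sits over the collar (2 mm play on each side), its lower edge on the reader's top, long side along the reader's y; lift it straight up by more than 12 mm to clear the collar. Mass about 50 g. Origin under its centre, at the lower edge; z up
- cap_holder: cap holder, a fixed shallow open steel tray, 66 (x) x 94 (y) x 14 mm high, walls 5 mm, inside 56 x 84 mm, so the cap goes in with its long side along the tray's y and 5 mm play on each side. Origin under its centre on the table. It stands to one side of the reader and the rack to the other; they can change sides
- cap_holder_in (a point): centre of the inner floor of the cap holder, about 5 mm above the table; axes as the holder's
- rack: fixed aluminium rack block, 130 (x) x 75 (y) x 35 mm high, with two pockets 18 (x) x 46 (y) mm and 25 mm deep, 30 mm before and behind its centre along its x. One holds the clip with the cassette, the other the round chuck. Origin under its centre
- clip: the clip with its cassette, standing in the rack, one rigid part of about 70 g, 95 mm tall. The white cassette is its lower 32 mm: 12 mm thick (x), 40 mm wide (y), its bottom edge slightly narrowed. Above it, from 32 to 95 mm over the origin, is a flat black handle 12 mm thick (x) x 24 mm wide (y). Grip the handle's top 20 to 25 mm across its thickness, so that the fingers stay above the slot's rim. A half turn makes no difference. Origin at the centre of the underside; z up
- jar: bystander: closed round glass jar, 50 mm diameter, 70 mm tall, on the table; origin under its centre
- wash_bottle: bystander: white bottle, 60 mm diameter, 140 mm tall, on the table; origin under its centre
- brush: bystander: small brush lying flat on the robot's side of the reader, about 160 mm long and under 25 mm high; origin under its middle
- forceps: bystander: steel forceps lying flat beyond the reader, 120 mm long, 5 mm high; origin under the middle
- spare_cassettes: bystander: stack of three white cassettes lying flat, 28 x 40 mm, 21 mm high; origin under its centre
- chuck: bystander: round metal chuck standing in the other pocket of the rack: a 42 mm disc on a flat foot, 53 mm tall in all, so shorter than the clip; origin under its foot
Mind the look-alikes: they are no part of the job. There is more than one size of the clip; the one meant has the size given above. Of the things shaped like the rack, the aluminium one is meant.

How it is judged:
On the way, in this order (a step that is already met when the one before it is completed fails the run):
1. the cap lies flat in the cap holder, let go (z of cap in the frame of cap_holder_in between -0.004 and 0.005 m and horizontal distance between cap and cap_holder_in below 0.013 m and angle between cap's own z axis and vertical below 0.1 rad and contact force between cap and the fingers below 0.1 N and linear speed of cap below 0.03 m/s), for 0.2 s.
2. the clip is lifted clear of the rack (z of clip in the frame of rack above 0.045 m), for 0.1 s.
At the end, for the whole second after the job is handed in: Cap flat (0.1 rad) on the cap holder's floor within 13 mm of its centre, at rest, untouched. Clip in the slot, upright within 0.17 rad, its underside 31 to 75 mm below the rim (cassette inside, handle out), within 12 mm of the slot's axis, still, held by the fingers with over 1 N (all of step 1 and z of clip in the frame of slot between -0.075 and -0.031 m and horizontal distance between clip and slot below 0.012 m and angle between clip's own z axis and vertical below 0.17 rad and contact force between clip and the fingers above 1 N and linear speed of clip below 0.03 m/s); the arm keeps its last pose, push and grip.
It fails at once if the cap is dropped (falls free faster than 0.6 m/s) (linear speed of cap above 0.6 m/s and contact force between cap and the fingers below 0.05 N).
It fails at once if another loose thing is moved by more than 30 mm (distance of any of jar, wash_bottle, brush, forceps, spare_cassettes, chuck from where it was at the start of the episode above 0.03 m).
It also fails if it takes over 54 s, if anything falls off the work surface, if the arm or the gripper's body presses on something with over 40 N, if the wrist force passes 120 N, or if a joint passes its speed limit or range.

## Working session

There is one attempt and no reset: what is moved stays moved. The work goes in short steps, Python scripts to look and compute and a tool call to move; the robot and the scene stay as the last step left them, time stands still between calls to the robot, and variables do not carry over. Pictures are saved under pics/ and viewed, and the job is handed in when it is done.

Besides the shell and the picture viewer there is one more tool, called after "Call:" by a JSON object that holds its "api" and its "payload". carry_out: Moves the arm, as the interface text tells. Its arguments: {"type":"object","properties":{"motion":{"type":"array"},"grip":{"type":"number"},"squeeze":{"type":"number"}},"required":["motion"]}

```bash
mkdir -p pics; ls; cat > h.py <<'E'
import numpy as np, cv2
from rig import readout, read_camera, workorder, nets, r
def save(p,n): cv2.imwrite('pics/'+n, cv2.cvtColor(p['frame'],cv2.COLOR_RGB2BGR))
E
python3 - <<'E'
from h import *
s=readout.state(); print(s)
for n in ('top','side'):
    p=read_camera(n); save(p,n+'0.png'); print(n,p['shot'],p['camera_matrix'],p['position'],p['attitude'])
    np.savez(n+'0.npz',frame=p['frame'],z=p['range_z'],K=p['camera_matrix'],pos=p['position'],att=p['attitude'])
    for q in ['reader','cap','cap_holder','rack','clip','chuck','jar','wash_bottle','brush','forceps','spare_cassettes']:
        print(q,[(round(d['p'],2),[int(v) for v in d['extent']]) for d in nets.search_frame(p,q)][:4])
E
```

```text
pics
{'clock': 0.0, 'q': array([ 1.23880819,  0.52200079, -0.03630657,  1.59997572,  0.02115978,
        1.02107575, -0.11283292]), 'qvel': array([-0.00104508,  0.00196697,  0.00020789,  0.00115292,  0.00072315,
       -0.00164896, -0.00069916]), 'joint_torque': array([ 8.47029460e-04, -9.27115774e+01,  1.98079124e+00, -3.69941247e+01,
        1.79088529e-02,  8.04350653e-03, -3.21892639e-05]), 'tcp_pos': array([ 0.16163903, -0.60341056,  0.23074575]), 'eef_rot': array([-3.14051751e+00,  5.14183655e-05,  2.61705602e-01]), 'force': array([0.08864071, 0.24600322, 0.34059011]), 'ft_torque': array([-0.00252511,  0.02534913, -0.05254004]), 'grip_width': 0.08534539832563294}
top 1 [[439.28796127   0.         283.29045276]
 [  0.         439.28796127 205.23981889]
 [  0.           0.           1.        ]] [0.3850256  0.05584133 1.01954199] [-2.97900593e+00 -8.27987499e-04 -1.58714776e+00]
reader [(0.96, [275, 150, 69, 75])]
cap [(0.92, [294, 172, 37, 25]), (0.23, [273, 149, 76, 79])]
cap_holder [(0.59, [394, 219, 45, 28])]
rack [(0.77, [153, 281, 47, 60]), (0.69, [136, 139, 20, 17]), (0.6,
[... 497 characters left out ...]
208.2244738 ]
 [  0.           0.           1.        ]] [0.16805281 0.92706083 0.82795884] [-2.2140198  -0.02094103 -2.70869047]
reader [(0.47, [229, 262, 16, 29])]
cap []
cap_holder [(0.96, [326, 178, 28, 25])]
rack [(0.93, [219, 276, 65, 46]), (0.6, [296, 305, 71, 61])]
clip [(0.68, [211, 307, 7, 23]), (0.58, [227, 261, 20, 33]), (0.52, [216, 246, 13, 23])]
chuck [(0.73, [249, 285, 16, 19]), (0.53, [243, 178, 69, 75])]
jar [(0.86, [180, 229, 23, 32]), (0.27, [252, 134, 20, 43])]
wash_bottle [(0.65, [253, 134, 20, 43])]
brush [(0.85, [333, 227, 31, 42]), (0.18, [326, 179, 30, 22])]
forceps [(0.51, [326, 176, 28, 24])]
spare_cassettes [(0.64, [153, 293, 19, 18]), (0.64, [328, 181, 25, 19])]
```

View pics/top0.png

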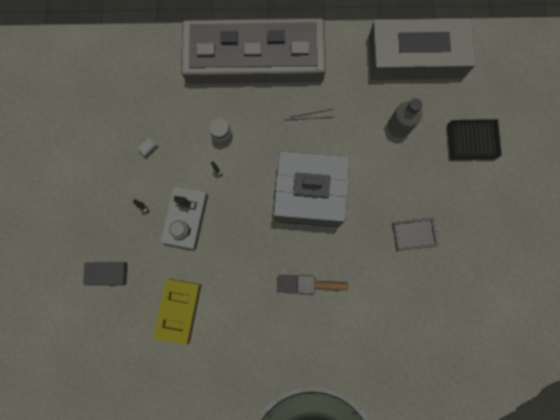

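View pics/side0.png

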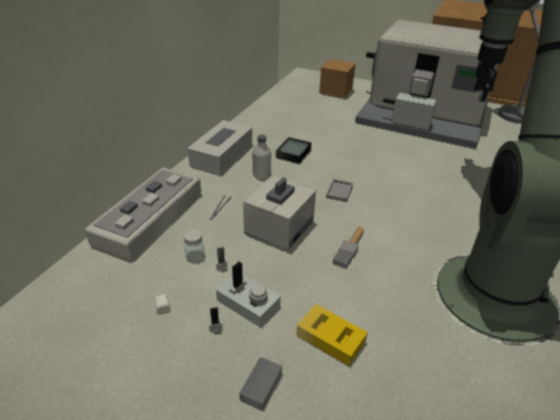

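The top view shows the reader at about (312,188) with the cap at (312,184). The cap holder is at (414,234). The aluminium rack is at (184,218), with the tall clip at (183,201) and the chuck at (178,230). The yellow rack at (177,311) and the loose clips at (140,206) and (215,168) are look-alikes. I'll measure from depth.

```bash
cat >> h.py <<'E'
from scipy.spatial.transform import Rotation as R
def cloud(z,K,pos,att):
    v,u=np.mgrid[:z.shape[0],:z.shape[1]]
    P=np.stack([(u-K[0,2])/K[0,0]*z,(v-K[1,2])/K[1,1]*z,z],-1)
    W=P@R.from_euler('xyz',att).as_matrix().T+pos
    W[z<=0]=np.nan
    return W
def rect(xy):
    (c,s,a)=cv2.minAreaRect((xy*1000).astype(np.float32)); return np.round(c,1),np.round(s,1),round(a,1)
E
python3 - <<'E'
from h import *
for n in('top','side'):
    d=np.load(n+'0.npz'); W=cloud(d['z'],d['K'],d['pos'],d['att']); np.save(n+'W.npy',W)
    print(n)
    f=W[...,2]; 
    if n=='top':
        t=W[240:265,200:400]; print('table z',np.nanmedian(t[...,2]),np.nanstd(t[...,2]))
        roi={'reader':(270,145,82,90),'rack':(158,180,52,70),'holder':(388,212,56,42)}
    else:
        roi={'reader':(240,170,80,80),'rack':(212,255,72,70),'holder':(322,174,36,32)}
    for k,(l,t,w,h) in roi.items():
        q=W[t:t+h,l:l+w].reshape(-1,3); q=q[~np.isnan(q[:,0])]
        hist,e=np.histogram(q[:,2],np.arange(-.01,.2,.005)); print(k,[(round(a,3),b) for a,b in zip(e,hist) if b>5])
        bands={'reader':[(.105,.115),(.122,.132),(.15,.165)],'rack':[(.031,.040),(.045,.075),(.085,.12)],'holder':[(.009,.018),(.003,.008)]}[k]
        for lo,hi in bands:
            s=q[(q[:,2]>lo)&(q[:,2]<hi)]
            if len(s)>3: print('  ',lo,hi,len(s),rect(s[:,:2]),np.round(s.mean(0),4))
E
```

```text
top
table z 5.412407852700696e-05 0.002136411588096655
reader [(np.float64(-0.005), np.int64(1130)), (np.float64(0.0), np.int64(1206)), (np.float64(0.005), np.int64(25)), (np.float64(0.01), np.int64(15)), (np.float64(0.015), np.int64(21)), (np.float64(0.02), np.int64(34)), (np.float64(0.025), np.int64(21)), (np.float64(0.03), np.int64(17)), (np.float64(0.035), np.int64(17)), (np.float64(0.04), np.int64(16)), (np.float64(0.045), np.int64(21)), (np.float64(0.05), np.int64(24)), (np.float64(0.055), np.int64(19)), (np.float64(0.06), np.int64(17)), (np.float64(0.065), np.int64(22)), (np.float64(0.07), np.int64(23)), (np.float64(0.075), np.int64(21)), (np.float64(0.08), np.int64(20)), (np.float64(0.085), np.int64(21)), (np.float64(0.09), np.int64(26)), (np.float64(0.095), np.int64(24)), (np.float64(0.1), np.int64(23)), (np.float64(0.105), np.int64(1749)), (np.float64(0.11), np.int64(2029)), (np.float64(0.115), np.int64(22)), (np.float64(0.12), np.int64(149)), (np.float64(0.125), np.int64(449)), (np.float64(0.13), np.int64(15)), (np.float64(0.135), np.int64(10)), (np.float64(0.14), np.int64
[... 4029 characters left out ...]
 (np.float64(0.105), np.int64(19))]
   0.031 0.04 1037 (array([531.1, 266.1]), array([148.1, 195.7]), 26.7) [0.522  0.2897 0.0348]
   0.045 0.075 439 (array([543.6, 273.5]), array([117.9, 195.6]), 26.8) [0.516  0.3017 0.0581]
   0.085 0.12 110 (array([551.1, 276.1]), array([25.7, 14.4]), 78.4) [0.5499 0.2781 0.0983]
holder [(np.float64(-0.005), np.int64(463)), (np.float64(0.0), np.int64(422)), (np.float64(0.005), np.int64(147)), (np.float64(0.01), np.int64(97)), (np.float64(0.015), np.int64(13))]
   0.009 0.018 132 (array([ 478.4, -247.8]), array([ 66. , 101.7]), 6.4) [ 0.4778 -0.2452  0.0122]
   0.003 0.008 226 (array([ 483.1, -246.3]), array([ 93.4, 141.9]), 24.7) [ 0.4784 -0.2468  0.0051]
```

Everything matches the given sizes. The cap and reader yaw is about -5.8°, the holder about +5.6°, and the rack and clip about -11.5°. I'll hover above the cap and check the camera calibration against the fingers.

Call:
{"api": "carry_out", "payload": {"motion": [{"travel": [0.02, 0.03, 0.02], "twist": 5}, {"travel": [0.055, 0.08, 0.04], "twist": 11}, {"travel": [0.09, 0.13, 0.06], "twist": 18}, {"travel": [0.125, 0.18, 0.06], "twist": 25}, {"travel": [0.16, 0.23, 0.06], "twist": 32}, {"travel": [0.195, 0.28, 0.06], "twist": 39}, {"travel": [0.23, 0.33, 0.06], "twist": 46}, {"travel": [0.265, 0.38, 0.06], "twist": 53}, {"travel": [0.3, 0.43, 0.06], "twist": 60}, {"travel": [0.335, 0.48, 0.06], "twist": 66}], "grip": 0.4, "squeeze": 30}}

```text
clock: 2.45
tcp_pos: [0.4976, -0.1221, 0.2916]
eef_rot: [3.141, 0.0, 1.417]
force: [1.5, -0.3, -0.4]
grip_width: 0.0515
```

Call:
{"api": "carry_out", "payload": {"motion": [{"travel": [0.035, 0.05, -0.01], "twist": 3}, {"travel": [0.065, 0.1, -0.04], "twist": 3}, {"travel": [0.0765, 0.1155, -0.075], "twist": 3}, {"travel": [0.0765, 0.1155, -0.075], "twist": 3}, {"travel": [0.0765, 0.1155, -0.075], "twist": 3}]}}

```text
clock: 3.08
tcp_pos: [0.5742, -0.0073, 0.2173]
eef_rot: [3.14, 0.001, 1.469]
force: [0.4, -0.4, 0.4]
grip_width: 0.0511
```

```bash
python3 - <<'E'
from h import *
s=readout.state(); print(s['clock'],s['tcp_pos'],s['eef_rot'],s['grip_width'],np.round(s['q'],2))
for n in ('top','side'):
    p=read_camera(n); save(p,n+'1.png')
    W=cloud(p['range_z'],p['camera_matrix'],p['position'],p['attitude']); np.save(n+'1W.npy',W)
    q=W.reshape(-1,3); q=q[~np.isnan(q[:,0])]
    q=q[(abs(q[:,0]-.574)<.09)&(abs(q[:,1])<.09)]
    for lo,hi in [(.15,.165),(.205,.225),(.215,.235),(.24,.26),(.26,.29),(.3,.35),(.35,.4),(.4,.45)]:
        t=q[(q[:,2]>lo)&(q[:,2]<hi)]
        if len(t)>5: print(n,lo,hi,len(t),rect(t[:,:2]),np.round(t.mean(0),4))
im=cv2.resize(cv2.imread('pics/side1.png')[60:300,180:420],None,fx=2.5,fy=2.5,interpolation=cv2.INTER_CUBIC); cv2.imwrite('pics/side1c.png',im)
E
```

```text
3.075 [ 0.57422795 -0.00726758  0.21726369] [3.14047302e+00 5.73794697e-04 1.46871246e+00] 0.05114463804153645 [ 0.29  0.5  -0.53  1.73  0.3   0.99 -0.46]
top 0.15 0.165 38 (array([575.5,   6.6]), array([12.6, 12.1]), 4.2) [0.5748 0.0075 0.1552]
top 0.26 0.29 56 (array([536.6,   4. ]), array([13.2, 35.9]), 89.1) [0.5398 0.004  0.2767]
top 0.3 0.35 171 (array([525.8,   5.5]), array([50.3, 24.1]), 30.3) [ 5.183e-01 -4.000e-04  3.215e-01]
top 0.35 0.4 16 (array([548.5,  17.6]), array([17.1,  1.2]), 44.9) [0.5478 0.0169 0.3556]
top 0.4 0.45 75 (array([548.2,  29.4]), array([32.8,  3.3]), 34.0) [0.5472 0.029  0.4182]
side 0.15 0.165 60 (array([572.6,  -4.4]), array([44.6, 16.4]), 84.6) [ 0.5726 -0.0034  0.1547]
side 0.205 0.225 15 (array([572.8,  -2.9]), array([23.2, 63.2]), 74.0) [ 0.5783 -0.005   0.223 ]
side 0.215 0.235 60 (array([575.3,  -3.4]), array([26.5, 79.7]), 76.9) [ 0.576  -0.0036  0.2288]
side 0.24 0.26 112 (array([572.2,  -4.3]), array([24.9, 78.5]), 79.2) [ 0.5713 -0.0023  0.2496]
side 0.26 0.29 339 (array([573.7,  -5.6]), array([ 32.5, 122.1]), 82.2) [ 0.573  -0.0021  0.2772]
side 0.3 0.35 698 (array([574.3,   5.1]), array([ 49.9, 136.4]), 85.3) [0.5672 0.0034 0.3209]
side 0.35 0.4 651 (array([565.6,  10.6]), array([73.4, 41.9]), 22.3) [0.5621 0.0184 0.375 ]
side 0.4 0.45 780 (array([563.8,  16.2]), array([93.3, 50.9]), 20.6) [0.5582 0.0258 0.4277]
```

View pics/side1c.png

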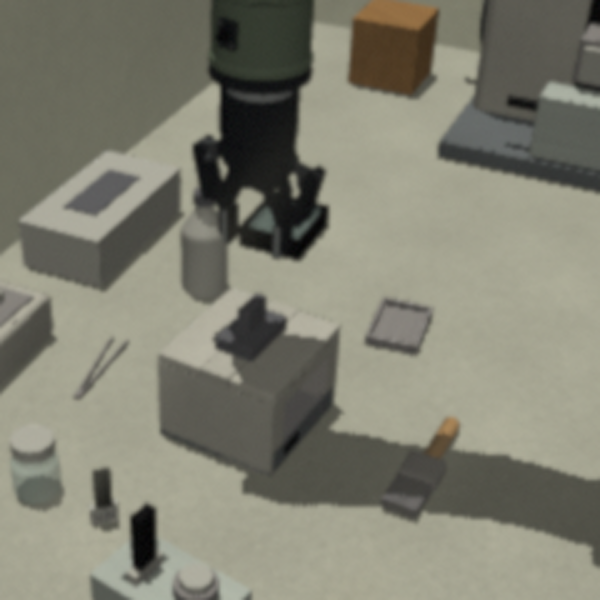

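View pics/top1.png

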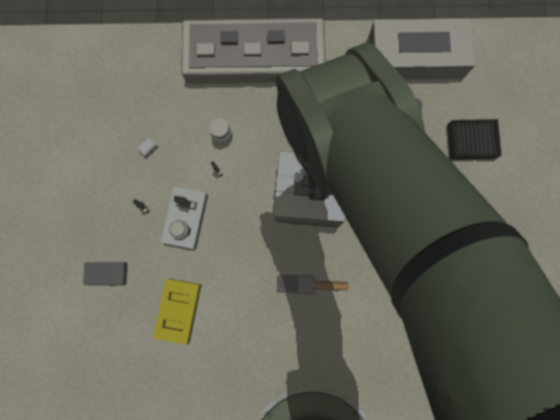

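The gripper sits above the cap in the side crop, fingers at about (225,235) and (278,245) and the rib at (250,310). Comparing fingers with the known TCP shows the side camera reads y about 3 mm high and the top camera is right. Descending and gripping.

Call:
{"api": "carry_out", "payload": {"motion": [{"travel": [0, 0, -0.03], "twist": 0}, {"travel": [0, 0, -0.055], "twist": 0}, {"travel": [0, 0, -0.075], "twist": 0}, {"travel": [0, 0, -0.086], "twist": 0}, {"travel": [0, 0, -0.086], "twist": 0}]}}

```text
clock: 3.8
tcp_pos: [0.5744, -0.0081, 0.1321]
eef_rot: [3.139, 0.001, 1.467]
force: [-0.1, 0.0, 0.3]
grip_width: 0.0512
```

Call:
{"api": "carry_out", "payload": {"motion": [{"travel": [0, 0, 0], "twist": 0}, {"travel": [0, 0, 0], "twist": 0}, {"travel": [0, 0, 0], "twist": 0}, {"travel": [0, 0, 0], "twist": 0}, {"travel": [0, 0, 0], "twist": 0}, {"travel": [0, 0, 0], "twist": 0}], "grip": 1, "squeeze": 40}}

```text
clock: 4.55
tcp_pos: [0.5748, -0.0082, 0.1329]
eef_rot: [3.138, 0.001, 1.467]
force: [-0.9, -0.2, 6.7]
grip_width: 0.0136
```

Call:
{"api": "carry_out", "payload": {"motion": [{"travel": [0, 0, 0.005], "twist": 0}, {"travel": [0, 0, 0.012], "twist": 0}, {"travel": [0, 0, 0.02], "twist": 0}, {"travel": [0, 0, 0.035], "twist": 0}, {"travel": [0, 0, 0.055], "twist": 0}, {"travel": [0, 0, 0.075], "twist": 0}, {"travel": [0, 0, 0.075], "twist": 0}]}}

```text
clock: 5.42
tcp_pos: [0.5756, -0.0082, 0.2099]
eef_rot: [3.135, 0.001, 1.467]
force: [-0.2, -0.6, -0.8]
grip_width: 0.0131
```

```bash
python3 - <<'E'
from h import *
s=readout.state(); print(s['clock'],s['tcp_pos'],s['eef_rot'],s['grip_width'],s['force'])
p=read_camera('side')
im=cv2.resize(cv2.cvtColor(p['frame'],cv2.COLOR_RGB2BGR)[60:300,180:420],None,fx=2.5,fy=2.5,interpolation=cv2.INTER_CUBIC); cv2.imwrite('pics/side2c.png',im)
W=cloud(p['range_z'],p['camera_matrix'],p['position'],p['attitude']);q=W.reshape(-1,3); q=q[~np.isnan(q[:,0])]
q=q[(abs(q[:,0]-.574)<.06)&(abs(q[:,1])<.06)]
h,e=np.histogram(q[:,2],np.arange(.1,.26,.005)); print(list(zip(np.round(e,3),h)))
for lo,hi in [(.117,.124),(.182,.198),(.198,.208)]:
    t=q[(q[:,2]>lo)&(q[:,2]<hi)]
    if len(t)>5: print(lo,hi,len(t),rect(t[:,:2]),np.round(t.mean(0),4))
E
```

```text
5.425 [ 0.57558283 -0.00815359  0.20992222] [3.13513336e+00 7.54719356e-04 1.46691222e+00] 0.013122712168284227 [-0.2493628  -0.56948739 -0.81872354]
[(np.float64(0.1), np.int64(12)), (np.float64(0.105), np.int64(602)), (np.float64(0.11), np.int64(392)), (np.float64(0.115), np.int64(113)), (np.float64(0.12), np.int64(44)), (np.float64(0.125), np.int64(0)), (np.float64(0.13), np.int64(0)), (np.float64(0.135), np.int64(0)), (np.float64(0.14), np.int64(0)), (np.float64(0.145), np.int64(0)), (np.float64(0.15), np.int64(0)), (np.float64(0.155), np.int64(0)), (np.float64(0.16), np.int64(0)), (np.float64(0.165), np.int64(0)), (np.float64(0.17), np.int64(0)), (np.float64(0.175), np.int64(0)), (np.float64(0.18), np.int64(1)), (np.float64(0.185), np.int64(35)), (np.float64(0.19), np.int64(47)), (np.float64(0.195), np.int64(56)), (np.float64(0.2), np.int64(179)), (np.float64(0.205), np.int64(16)), (np.float64(0.21), np.int64(17)), (np.float64(0.215), np.int64(23)), (np.float64(0.22), np.int64(23)), (np.float64(0.225), np.int64(33)), (np.float64(0.23), np.int64(57)), (np.float64(0.235), np.int64(26)), (np.float64(0.24), np.int64(24)), (np.float64(0.245), np.int64(26)), (np.float64(0.25), np.int64(26))]
0.117 0.124 133 (array([573.4,  -4.1]), array([65.5, 37.8]), 87.1) [ 0.5736 -0.005   0.1194]
0.182 0.198 113 (array([560.6,   5.1]), array([87.8, 38.9]), 53.4) [0.5675 0.014  0.1919]
0.198 0.208 215 (array([575.4,  -4.1]), array([76.4, 47.8]), 83.8) [0.5706 0.0069 0.2023]
```

View pics/side2c.png

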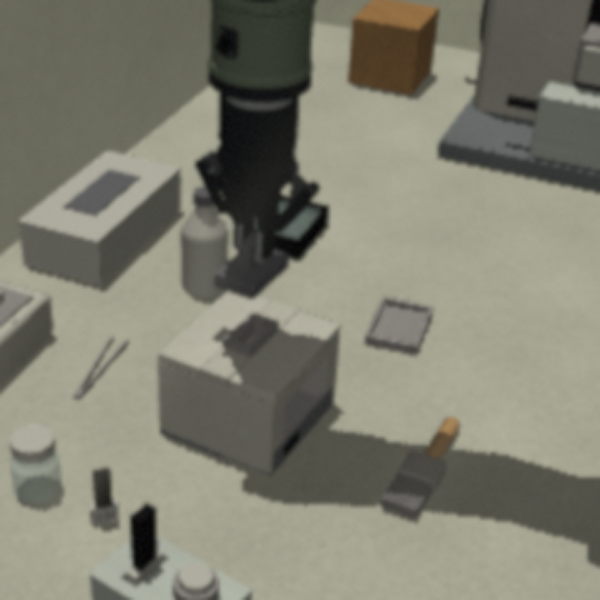

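The cap is held level at (252,270) in the crop and the collar is clear beneath it. The cap's plate top is 8 mm below the TCP, so seated TCP z should be about 0.029. Moving to over the tray.

Call:
{"api": "carry_out", "payload": {"motion": [{"travel": [-0.008, -0.02, 0], "twist": 1}, {"travel": [-0.024, -0.06, 0], "twist": 3}, {"travel": [-0.042, -0.105, 0], "twist": 5}, {"travel": [-0.06, -0.15, 0], "twist": 7}, {"travel": [-0.076, -0.19, 0], "twist": 9}, {"travel": [-0.09, -0.225, -0.02], "twist": 11}, {"travel": [-0.0965, -0.243, -0.06], "twist": 11.5}, {"travel": [-0.0965, -0.243, -0.1], "twist": 11.5}, {"travel": [-0.0965, -0.243, -0.13], "twist": 11.5}, {"travel": [-0.0965, -0.243, -0.13], "twist": 11.5}]}}

```text
clock: 6.72
tcp_pos: [0.4773, -0.2505, 0.0769]
eef_rot: [3.14, -0.001, 1.668]
force: [0.1, 0.2, -0.0]
grip_width: 0.013
```

```bash
python3 - <<'E'
from h import *
s=readout.state(); print(s['clock'],s['tcp_pos'],s['eef_rot'],s['grip_width'],s['force'])
for n in('top','side'):
    p=read_camera(n)
    W=cloud(p['range_z'],p['camera_matrix'],p['position'],p['attitude'])
    if n=='side':
        im=cv2.resize(cv2.cvtColor(p['frame'],cv2.COLOR_RGB2BGR)[90:290,260:460],None,fx=3,fy=3,interpolation=cv2.INTER_CUBIC); cv2.imwrite('pics/side3c.png',im)
    else:
        im=cv2.resize(cv2.cvtColor(p['frame'],cv2.COLOR_RGB2BGR)[110:270,250:450],None,fx=3,fy=3,interpolation=cv2.INTER_CUBIC); cv2.imwrite('pics/top3c.png',im)
        q=W.reshape(-1,3);q=q[~np.isnan(q[:,0])]; q=q[(abs(q[:,0]-.574)<.05)&(abs(q[:,1]+.007)<.05)]
        t=q[(q[:,2]>.117)&(q[:,2]<.126)]; print('collar',len(t),rect(t[:,:2]),t.mean(0))
    q=W.reshape(-1,3);q=q[~np.isnan(q[:,0])]; q=q[(abs(q[:,0]-.479)<.05)&(abs(q[:,1]+.25)<.06)]
    for lo,hi in [(.01,.018),(.055,.066),(.066,.08)]:
        t=q[(q[:,2]>lo)&(q[:,2]<hi)]
        if len(t)>5: print(n,lo,hi,len(t),rect(t[:,:2]),np.round(t.mean(0),4))
E
```

```text
6.725 [ 0.47731274 -0.25051136  0.0769485 ] [ 3.13996055e+00 -1.38558138e-03  1.66811054e+00] 0.012998932277799068 [ 0.10641975  0.19219804 -0.01796738]
collar 321 (array([575.2,  -7.9]), array([62. , 34.2]), 84.0) [ 0.57508141 -0.00799852  0.11999856]
top 0.01 0.018 200 (array([ 478.6, -241.6]), array([66.1, 77.4]), 5.5) [ 0.4775 -0.2306  0.014 ]
top 0.055 0.066 37 (array([ 463.2, -227.4]), array([67.3, 32.5]), 52.7) [ 0.47   -0.2184  0.0601]
top 0.066 0.08 315 (array([ 476.2, -236.9]), array([45.9, 48.7]), 6.3) [ 0.4744 -0.2291  0.0704]
side 0.01 0.018 83 (array([ 477.9, -246.6]), array([65.5, 97.3]), 6.0) [ 0.4738 -0.2323  0.0128]
side 0.055 0.066 50 (array([ 459.7, -236.7]), array([82.7, 39.2]), 62.8) [ 0.4705 -0.2171  0.0612]
side 0.066 0.08 150 (array([ 477.2, -249. ]), array([47., 82.]), 6.8) [ 0.4735 -0.2339  0.0707]
```

View pics/side3c.png

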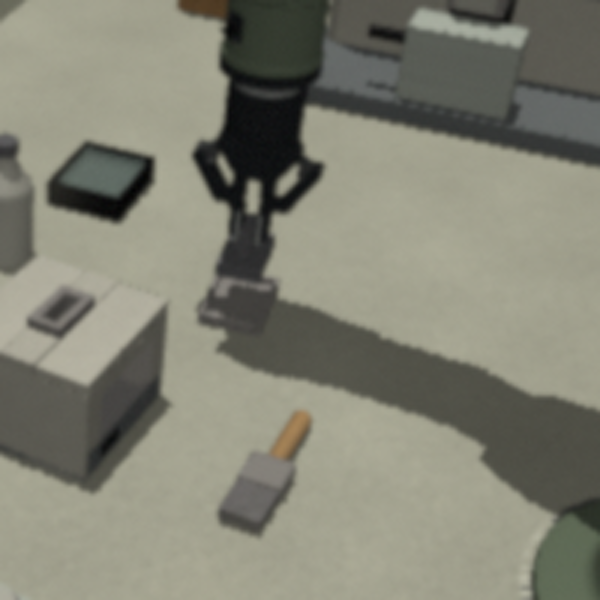

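View pics/top3c.png

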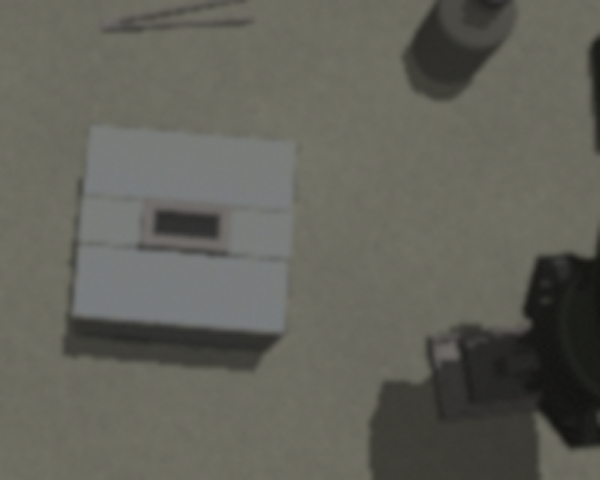

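The collar is now bare and measures 62.0 x 34.2 mm, centred at (0.5752, -0.0079). Held over the tray, the cap needs about +2 mm in x. I'll lower it in small steps.

Call:
{"api": "carry_out", "payload": {"motion": [{"travel": [0.002, 0, -0.01], "twist": 0}, {"travel": [0.002, 0, -0.025], "twist": 0}, {"travel": [0.002, 0, -0.036], "twist": 0}, {"travel": [0.002, 0, -0.041], "twist": 0}, {"travel": [0.002, 0, -0.045], "twist": 0}, {"travel": [0.002, 0, -0.045], "twist": 0}]}}

```text
clock: 7.58
tcp_pos: [0.4808, -0.2511, 0.0342]
eef_rot: [3.137, 0.001, 1.668]
force: [-0.6, 0.7, -1.5]
grip_width: 0.0135
```

```bash
python3 - <<'E'
from h import *
s=readout.state(); print(s['clock'],s['tcp_pos'],s['eef_rot'],s['grip_width'],s['force'])
for n in('top','side'):
    p=read_camera(n)
    W=cloud(p['range_z'],p['camera_matrix'],p['position'],p['attitude'])
    q=W.reshape(-1,3);q=q[~np.isnan(q[:,0])]; q=q[(abs(q[:,0]-.479)<.05)&(abs(q[:,1]+.25)<.06)]
    h,e=np.histogram(q[:,2],np.arange(0,.06,.003)); print(list(zip(np.round(e,3),h)))
    for lo,hi in [(.01,.017),(.021,.03)]:
        t=q[(q[:,2]>lo)&(q[:,2]<hi)]
        if len(t)>5: print(n,lo,hi,len(t),rect(t[:,:2]),np.round(t.mean(0),4))
E
```

```text
7.575 [ 0.48079436 -0.25107375  0.03423036] [3.13669239e+00 6.91626783e-04 1.66796786e+00] 0.013528461064948098 [-0.60593524  0.67774871 -1.51072298]
[(np.float64(0.0), np.int64(336)), (np.float64(0.003), np.int64(129)), (np.float64(0.006), np.int64(55)), (np.float64(0.009), np.int64(47)), (np.float64(0.012), np.int64(105)), (np.float64(0.015), np.int64(46)), (np.float64(0.018), np.int64(9)), (np.float64(0.021), np.int64(19)), (np.float64(0.024), np.int64(93)), (np.float64(0.027), np.int64(148)), (np.float64(0.03), np.int64(28)), (np.float64(0.033), np.int64(6)), (np.float64(0.036), np.int64(3)), (np.float64(0.039), np.int64(3)), (np.float64(0.042), np.int64(8)), (np.float64(0.045), np.int64(6)), (np.float64(0.048), np.int64(10)), (np.float64(0.051), np.int64(11)), (np.float64(0.054), np.int64(34))]
top 0.01 0.017 188 (array([ 477.8, -234.4]), array([65.9, 62.8]), 5.3) [ 0.4778 -0.2238  0.0136]
top 0.021 0.03 260 (array([ 479.7, -236.2]), array([46.5, 46.6]), 6.1) [ 0.4783 -0.2288  0.0271]
[(np.float64(0.0), np.int64(107)), (np.float64(0.003), np.int64(49)), (np.float64(0.006), np.int64(27)), (np.float64(0.009), np.int64(50)), (np.float64(0.012), np.int64(56)), (np.float64(0.015), np.int64(27)), (np.float64(0.018), np.int64(12)), (np.float64(0.021), np.int64(19)), (np.float64(0.024), np.int64(77)), (np.float64(0.027), np.int64(48)), (np.float64(0.03), np.int64(6)), (np.float64(0.033), np.int64(5)), (np.float64(0.036), np.int64(8)), (np.float64(0.039), np.int64(7)), (np.float64(0.042), np.int64(8)), (np.float64(0.045), np.int64(14)), (np.float64(0.048), np.int64(10)), (np.float64(0.051), np.int64(15)), (np.float64(0.054), np.int64(18))]
side 0.01 0.017 115 (array([ 478.4, -247.1]), array([ 66.1, 100.8]), 5.3) [ 0.4742 -0.2278  0.013 ]
side 0.021 0.03 144 (array([ 480.5, -246.2]), array([46.7, 80.1]), 6.2) [ 0.4762 -0.2334  0.0262]
```

Call:
{"api": "carry_out", "payload": {"motion": [{"travel": [-0.001, 0, -0.002], "twist": 0}, {"travel": [-0.001, 0, -0.004], "twist": 0}, {"travel": [-0.001, 0, -0.006], "twist": 0}, {"travel": [-0.001, 0, -0.006], "twist": 0}]}}

```text
clock: 8.18
tcp_pos: [0.4799, -0.2511, 0.0284]
eef_rot: [3.136, 0.001, 1.668]
force: [0.0, 0.1, -0.5]
grip_width: 0.0133
```

Call:
{"api": "carry_out", "payload": {"motion": [{"travel": [0, 0, -0.001], "twist": 0}, {"travel": [0, 0, -0.002], "twist": 0}, {"travel": [0, 0, -0.003], "twist": 0}]}}

```text
clock: 8.55
tcp_pos: [0.4803, -0.2513, 0.0275]
eef_rot: [3.136, 0.003, 1.668]
force: [-18.2, 8.7, 73.6]
grip_width: 0.013
```

```bash
python3 - <<'E'
from h import *
s=readout.state(); print(s['clock'],s['tcp_pos'],s['eef_rot'],s['grip_width'],s['force'])
for n in('top','side'):
    p=read_camera(n)
    W=cloud(p['range_z'],p['camera_matrix'],p['position'],p['attitude'])
    q=W.reshape(-1,3);q=q[~np.isnan(q[:,0])]; q=q[(abs(q[:,0]-.479)<.05)&(abs(q[:,1]+.25)<.06)]
    h,e=np.histogram(q[:,2],np.arange(0,.06,.003)); print(list(zip(np.round(e,3),h)))
E
```

```text
8.55 [ 0.48026098 -0.25128737  0.02752821] [3.13596569e+00 2.53254169e-03 1.66797074e+00] 0.012988355999991855 [-18.1646018    8.68449406  73.57300302]
[(np.float64(0.0), np.int64(333)), (np.float64(0.003), np.int64(123)), (np.float64(0.006), np.int64(52)), (np.float64(0.009), np.int64(45)), (np.float64(0.012), np.int64(100)), (np.float64(0.015), np.int64(64)), (np.float64(0.018), np.int64(115)), (np.float64(0.021), np.int64(147)), (np.float64(0.024), np.int64(16)), (np.float64(0.027), np.int64(3)), (np.float64(0.03), np.int64(3)), (np.float64(0.033), np.int64(7)), (np.float64(0.036), np.int64(6)), (np.float64(0.039), np.int64(10)), (np.float64(0.042), np.int64(5)), (np.float64(0.045), np.int64(8)), (np.float64(0.048), np.int64(32)), (np.float64(0.051), np.int64(26)), (np.float64(0.054), np.int64(10))]
[(np.float64(0.0), np.int64(95)), (np.float64(0.003), np.int64(40)), (np.float64(0.006), np.int64(29)), (np.float64(0.009), np.int64(54)), (np.float64(0.012), np.int64(68)), (np.float64(0.015), np.int64(37)), (np.float64(0.018), np.int64(74)), (np.float64(0.021), np.int64(39)), (np.float64(0.024), np.int64(4)), (np.float64(0.027), np.int64(4)), (np.float64(0.03), np.int64(9)), (np.float64(0.033), np.int64(9)), (np.float64(0.036), np.int64(9)), (np.float64(0.039), np.int64(9)), (np.float64(0.042), np.int64(16)), (np.float64(0.045), np.int64(12)), (np.float64(0.048), np.int64(28)), (np.float64(0.051), np.int64(18)), (np.float64(0.054), np.int64(8))]
```

Contact at 74 N: the cap is seated, with its plate top at 0.021 as expected. I'll relieve the push, then open.

Call:
{"api": "carry_out", "payload": {"motion": [{"travel": [0, 0, 0.0005], "twist": 0}, {"travel": [0, 0, 0.0005], "twist": 0}]}}

```text
clock: 8.9
tcp_pos: [0.4804, -0.2513, 0.0283]
eef_rot: [3.136, 0.003, 1.668]
force: [0.4, -0.2, 0.0]
grip_width: 0.0132
```

Call:
{"api": "carry_out", "payload": {"motion": [{"travel": [0, 0, 0], "twist": 0}, {"travel": [0, 0, 0], "twist": 0}, {"travel": [0, 0, 0], "twist": 0}, {"travel": [0, 0, 0], "twist": 0}, {"travel": [0, 0, 0.02], "twist": 0}, {"travel": [0, 0, 0.05], "twist": 0}, {"travel": [0, 0, 0.09], "twist": 0}, {"travel": [0, 0, 0.14], "twist": 0}, {"travel": [0, 0, 0.19], "twist": 0}, {"travel": [0, 0, 0.2], "twist": 0}], "grip": 0.4}}

```text
clock: 10.15
tcp_pos: [0.4814, -0.2518, 0.2313]
eef_rot: [3.132, 0.005, 1.668]
force: [-0.0, -0.4, -0.8]
grip_width: 0.0511
```

```bash
python3 - <<'E'
from h import *
s=readout.state(); print(s['clock'],s['tcp_pos'],s['eef_rot'],s['grip_width'],s['force'])
for n in('top','side'):
    p=read_camera(n); save(p,n+'4.png')
    W=cloud(p['range_z'],p['camera_matrix'],p['position'],p['attitude'])
    q=W.reshape(-1,3);q=q[~np.isnan(q[:,0])]; q=q[(abs(q[:,0]-.479)<.05)&(abs(q[:,1]+.25)<.06)]
    for lo,hi in [(.01,.0165),(.018,.026),(.044,.06)]:
        t=q[(q[:,2]>lo)&(q[:,2]<hi)]
        if len(t)>5: print(n,lo,hi,len(t),rect(t[:,:2]),np.round(t.mean(0),4))
E
```

```text
10.15 [ 0.48139076 -0.25178084  0.23127673] [3.1319835  0.00548196 1.66769473] 0.051102080673897404 [-0.03434406 -0.44193075 -0.82034729]
top 0.01 0.0165 299 (array([ 479.3, -250.1]), array([66. , 94.6]), 5.5) [ 0.4787 -0.2486  0.0135]
top 0.018 0.026 500 (array([ 483.6, -247.5]), array([52.6, 78.8]), 5.6) [ 0.4799 -0.2485  0.0213]
top 0.044 0.06 120 (array([ 480.3, -250.1]), array([14.2, 40.1]), 3.9) [ 0.4804 -0.2491  0.0508]
side 0.01 0.0165 117 (array([ 478.7, -247.1]), array([66.2, 97.1]), 7.1) [ 0.4749 -0.2289  0.0127]
side 0.018 0.026 148 (array([ 479.3, -246.2]), array([46.1, 78.4]), 6.6) [ 0.478  -0.2417  0.0208]
side 0.044 0.06 41 (array([ 479.5, -247.3]), array([13.2, 43.3]), 4.4) [ 0.4791 -0.2442  0.0495]
```

View pics/side4.png

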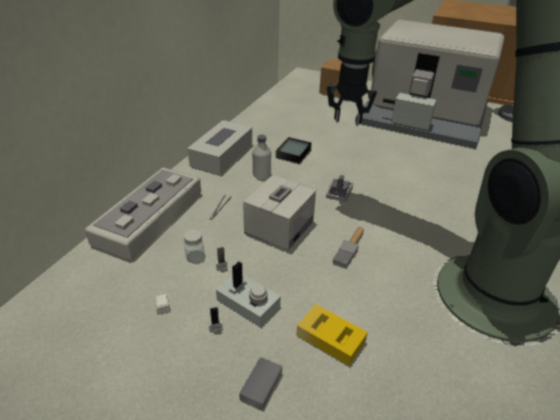

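The cap sits flat in the tray, rib centre at (480.3, -250.1) against tray centre (479.3, -250.1), and the gripper is clear of it. In the side view it is at (340,187). On to the clip.

Call:
{"api": "carry_out", "payload": {"motion": [{"travel": [0.004, 0.03, 0.01], "twist": -1}, {"travel": [0.011, 0.08, 0.02], "twist": -3}, {"travel": [0.019, 0.14, 0.02], "twist": -5}, {"travel": [0.027, 0.2, 0.02], "twist": -7}, {"travel": [0.035, 0.26, 0.02], "twist": -9}, {"travel": [0.043, 0.32, 0.02], "twist": -11}, {"travel": [0.051, 0.38, 0.02], "twist": -13}, {"travel": [0.059, 0.44, 0], "twist": -15}, {"travel": [0.067, 0.495, -0.03], "twist": -16.5}, {"travel": [0.0705, 0.5245, -0.06], "twist": -16.5}]}}

```text
clock: 11.5
tcp_pos: [0.55, 0.2758, 0.1662]
eef_rot: [3.136, 0.004, 1.382]
force: [0.6, -0.8, 0.2]
grip_width: 0.0515
```

Call:
{"api": "carry_out", "payload": {"motion": [{"travel": [0, 0, 0], "twist": 0}, {"travel": [0, 0, 0], "twist": 0}]}}

```text
clock: 11.75
tcp_pos: [0.5495, 0.2753, 0.1651]
eef_rot: [3.138, 0.006, 1.382]
force: [0.5, -0.5, -0.4]
grip_width: 0.0513
```

```bash
python3 - <<'E'
from h import *
s=readout.state(); print(s['clock'],s['tcp_pos'],s['eef_rot'],s['grip_width'],s['force'])
for n in('top','side'):
    p=read_camera(n); save(p,n+'5.png')
    W=cloud(p['range_z'],p['camera_matrix'],p['position'],p['attitude'])
    q=W.reshape(-1,3);q=q[~np.isnan(q[:,0])]; q=q[(abs(q[:,0]-.55)<.07)&(abs(q[:,1]-.275)<.04)]
    for lo,hi in [(.085,.12),(.17,.185),(.185,.2),(.2,.22),(.22,.25)]:
        t=q[(q[:,2]>lo)&(q[:,2]<hi)]
        if len(t)>5: print(n,lo,hi,len(t),rect(t[:,:2]),np.round(t.mean(0),4))
im=cv2.resize(cv2.imread('pics/side5.png')[150:350,150:350],None,fx=3,fy=3,interpolation=cv2.INTER_CUBIC); cv2.imwrite('pics/side5c.png',im)
E
```

```text
11.75 [0.54951275 0.27530825 0.16510841] [3.13774643 0.00575238 1.38225172] 0.051253276083558355 [ 0.4715165  -0.47812218 -0.37917463]
side 0.085 0.12 106 (array([551.1, 276.5]), array([25.6, 14.3]), 81.1) [0.5499 0.278  0.0987]
side 0.17 0.185 82 (array([549.1, 277.5]), array([23.5, 77.7]), 76.3) [0.5499 0.2792 0.1786]
side 0.185 0.2 116 (array([549.2, 276.9]), array([21.3, 79.9]), 76.2) [0.5471 0.2794 0.1923]
side 0.2 0.22 162 (array([549.8, 275.8]), array([ 26.3, 114.5]), 78.3) [0.5507 0.2802 0.2117]
side 0.22 0.25 510 (array([549.3, 278.9]), array([ 33.9, 126.3]), 82.6) [0.5447 0.2822 0.2356]
```

View pics/side5c.png

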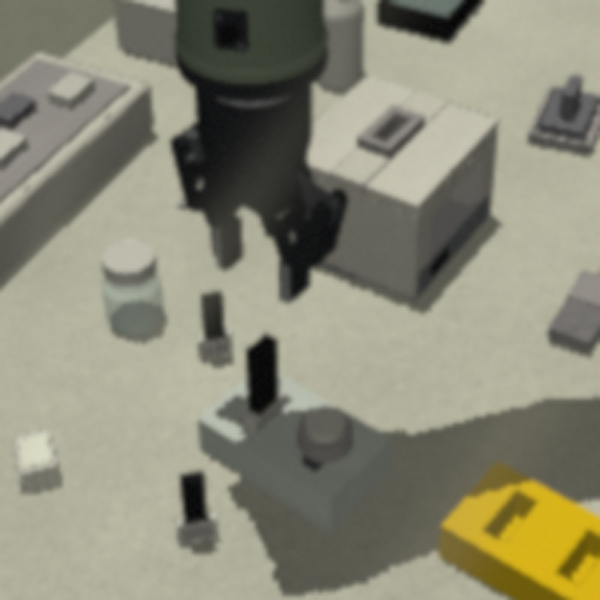

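The fingers stand over the handle at (262,370) in the crop, with the chuck at (325,435) beside it. A shift of +2 mm x and -2 mm y centres them. Descending to TCP z 0.077.

Call:
{"api": "carry_out", "payload": {"motion": [{"travel": [0.002, -0.002, -0.03], "twist": 0}, {"travel": [0.002, -0.002, -0.055], "twist": 0}, {"travel": [0.002, -0.002, -0.075], "twist": 0}, {"travel": [0.002, -0.002, -0.088], "twist": 0}, {"travel": [0.002, -0.002, -0.088], "twist": 0}]}}

```text
clock: 12.48
tcp_pos: [0.5522, 0.2725, 0.078]
eef_rot: [3.136, 0.005, 1.381]
force: [0.1, 0.1, 0.0]
grip_width: 0.0514
```

Call:
{"api": "carry_out", "payload": {"motion": [{"travel": [0, 0, 0], "twist": 0}, {"travel": [0, 0, 0], "twist": 0}, {"travel": [0, 0, 0], "twist": 0}, {"travel": [0, 0, 0], "twist": 0}, {"travel": [0, 0, 0], "twist": 0}, {"travel": [0, 0, 0], "twist": 0}], "grip": 1, "squeeze": 60}}

```text
clock: 13.22
tcp_pos: [0.5523, 0.2728, 0.0788]
eef_rot: [3.136, 0.005, 1.381]
force: [-3.8, -0.0, 6.3]
grip_width: 0.0108
```

Call:
{"api": "carry_out", "payload": {"motion": [{"travel": [0, 0, 0.005], "twist": 0}, {"travel": [0, 0, 0.015], "twist": 0}, {"travel": [0, 0, 0.03], "twist": 0}, {"travel": [0, 0, 0.06], "twist": 0}, {"travel": [0, 0, 0.1], "twist": 0}, {"travel": [0, 0, 0.14], "twist": 0}, {"travel": [0, 0, 0.165], "twist": 0}, {"travel": [0, 0, 0.165], "twist": 0}, {"travel": [0, 0, 0.165], "twist": 0}]}}

```text
clock: 14.35
tcp_pos: [0.5521, 0.2725, 0.2436]
eef_rot: [3.136, 0.005, 1.381]
force: [-0.2, 0.2, -0.5]
grip_width: 0.0111
```

```bash
cat >> h.py <<'E'
def look(tag,cx,cy,bands,rad=.04,crop=None):
    s=readout.state(); print(s['clock'],np.round(s['tcp_pos'],4),np.round(s['eef_rot'],4),s['grip_width'],np.round(s['force'],1))
    for n in('top','side'):
        p=read_camera(n); save(p,n+tag+'.png')
        W=cloud(p['range_z'],p['camera_matrix'],p['position'],p['attitude']); np.save(n+tag+'W.npy',W)
        q=W.reshape(-1,3);q=q[~np.isnan(q[:,0])]; q=q[(abs(q[:,0]-cx)<rad)&(abs(q[:,1]-cy)<rad)]
        h,e=np.histogram(q[:,2],np.arange(.1,.3,.005)); print(n,[(round(float(a),3),int(b)) for a,b in zip(e,h) if b>3])
        for lo,hi in bands:
            t=q[(q[:,2]>lo)&(q[:,2]<hi)]
            if len(t)>5: print(n,lo,hi,len(t),rect(t[:,:2]),np.round(t.mean(0),4))
        if crop:
            l,t_,w,h_=crop[n]; im=cv2.imread('pics/%s%s.png'%(n,tag))[t_:t_+h_,l:l+w]
            k=600/max(w,h_); cv2.imwrite('pics/%s%sc.png'%(n,tag),cv2.resize(im,None,fx=k,fy=k,interpolation=cv2.INTER_CUBIC))
E
python3 - <<'E'
from h import *
look('6',.552,.273,[(.17,.2),(.2,.212),(.212,.24)],crop={'side':(150,120,200,200),'top':(100,120,200,200)})
E
```

```text
14.35 [0.5521 0.2725 0.2436] [3.1361 0.0051 1.3806] 0.01112227755290384 [-0.2  0.2 -0.5]
top []
side [(0.17, 5), (0.175, 17), (0.18, 28), (0.185, 28), (0.19, 29), (0.195, 30), (0.2, 33), (0.205, 39), (0.21, 22), (0.215, 20), (0.22, 23), (0.225, 19), (0.23, 22), (0.235, 17), (0.24, 17), (0.245, 20), (0.25, 31), (0.255, 36), (0.26, 36), (0.265, 52), (0.27, 41), (0.275, 34), (0.28, 26), (0.285, 44), (0.29, 83)]
side 0.17 0.2 137 (array([547.5, 277.5]), array([40.4, 14.1]), 61.8) [0.5488 0.2808 0.1881]
side 0.2 0.212 81 (array([549.6, 275.3]), array([41. , 12.8]), 74.6) [0.5495 0.2802 0.2056]
side 0.212 0.24 114 (array([548.1, 278.8]), array([23.8, 12.2]), 50.0) [0.5494 0.2802 0.2257]
```

View pics/side6c.png

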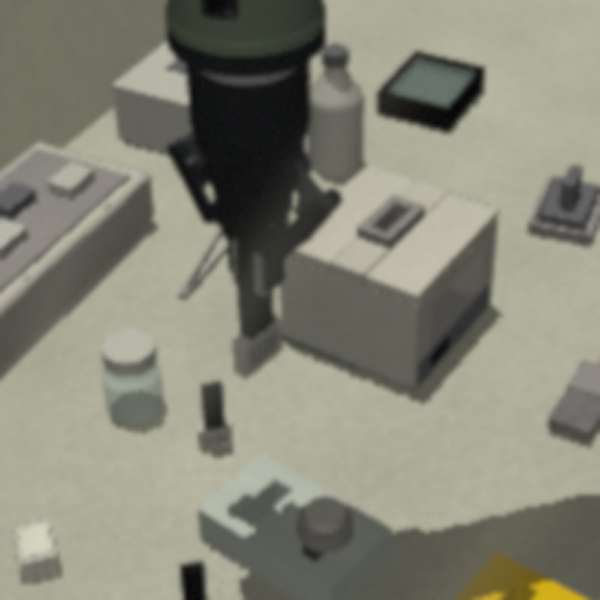

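View pics/top6c.png

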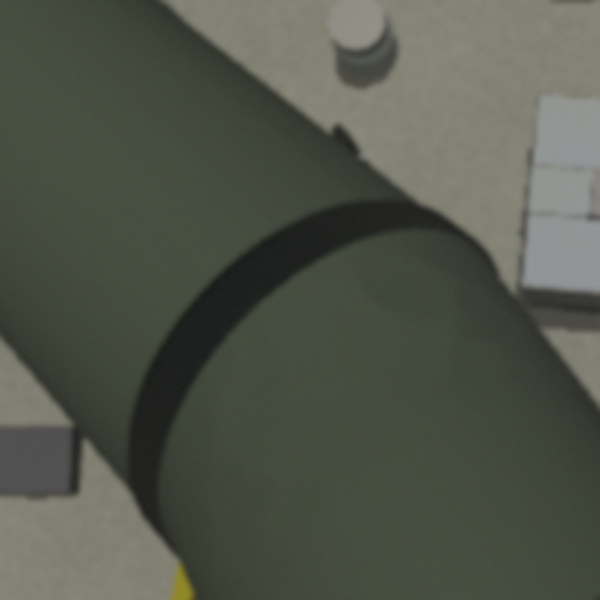

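The clip is held upright, its white cassette at (257,352) in the crop. Cassette top edge at z≈0.208 puts its underside at about 0.176, as planned. Carrying it over the slot, then checking cassette against collar in the same view.

Call:
{"api": "carry_out", "payload": {"motion": [{"travel": [0.002, -0.02, 0], "twist": 1}, {"travel": [0.005, -0.06, 0], "twist": 1.5}, {"travel": [0.009, -0.11, 0], "twist": 2}, {"travel": [0.013, -0.16, 0], "twist": 3}, {"travel": [0.017, -0.21, 0], "twist": 4}, {"travel": [0.021, -0.255, 0], "twist": 5}, {"travel": [0.023, -0.281, -0.01], "twist": 5}, {"travel": [0.023, -0.281, -0.03], "twist": 5}, {"travel": [0.023, -0.281, -0.045], "twist": 5}, {"travel": [0.023, -0.281, -0.045], "twist": 5}]}}

```text
clock: 15.7
tcp_pos: [0.5743, -0.008, 0.1969]
eef_rot: [3.139, 0.005, 1.469]
force: [0.0, 0.3, -0.1]
grip_width: 0.0111
```

Call:
{"api": "carry_out", "payload": {"motion": [{"travel": [0, 0, 0], "twist": 0}, {"travel": [0, 0, 0], "twist": 0}]}}

```text
clock: 15.95
tcp_pos: [0.5745, -0.0077, 0.1974]
eef_rot: [3.139, 0.005, 1.469]
force: [-0.5, 0.1, -0.8]
grip_width: 0.011
```

```bash
python3 - <<'E'
from h import *
look('7',.575,-.008,[(.117,.123),(.133,.157),(.159,.168),(.170,.2)],rad=.035,crop={'side':(230,140,100,100),'top':(250,130,120,120)})
E
```

```text
15.95 [ 0.5745 -0.0077  0.1974] [3.1386 0.0054 1.4693] 0.010980387096494622 [-0.5  0.1 -0.8]
top [(0.105, 121), (0.11, 126), (0.115, 66), (0.12, 49), (0.14, 5), (0.15, 6), (0.155, 10), (0.16, 21), (0.17, 4), (0.245, 4), (0.25, 4), (0.255, 6), (0.26, 7)]
top 0.117 0.123 108 (array([577. ,  11.7]), array([23.1, 35. ]), 88.0) [0.5745 0.0144 0.12  ]
top 0.133 0.157 19 (array([573.1,   8.8]), array([17.7,  8.1]), 44.3) [0.5708 0.0065 0.1464]
top 0.159 0.168 26 (array([574.9,   4. ]), array([16.4, 10.2]), 75.8) [0.5747 0.0066 0.1618]
top 0.17 0.2 11 (array([568.7,   1.2]), array([10. ,  4.1]), 42.3) [0.5696 0.0028 0.183 ]
side [(0.1, 9), (0.105, 123), (0.11, 98), (0.115, 92), (0.12, 27), (0.13, 11), (0.135, 20), (0.14, 14), (0.145, 19), (0.15, 20), (0.155, 23), (0.16, 19), (0.165, 13), (0.17, 14), (0.175, 10), (0.18, 14), (0.185, 12), (0.19, 13), (0.195, 12), (0.2, 13), (0.205, 27), (0.21, 25), (0.215, 27), (0.22, 39), (0.225, 25), (0.23, 29), (0.235, 18), (0.24, 39), (0.245, 54), (0.25, 49), (0.255, 37), (0.26, 32), (0.265, 33), (0.27, 29), (0.275, 28), (0.28, 39), (0.285, 39), (0.29, 40)]
side 0.117 0.123 98 (array([574.4,  -4.8]), array([65.3, 35.2]), 85.2) [0.5712 0.0009 0.1193]
side 0.133 0.157 89 (array([573.6,  -3.9]), array([45.8, 14.2]), 83.4) [0.5714 0.0025 0.1455]
side 0.159 0.168 30 (array([573.9,  -2.5]), array([37.2, 12.1]), 85.1) [0.5718 0.0032 0.1633]
side 0.17 0.2 75 (array([ 5.727e+02, -4.000e-01]), array([21.5, 17.7]), 33.1) [0.5725 0.0017 0.1848]
```

View pics/side7c.png

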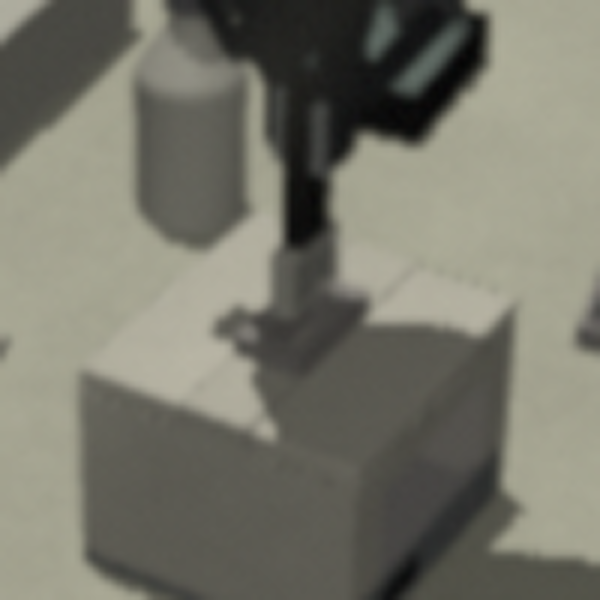

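View pics/top7c.png

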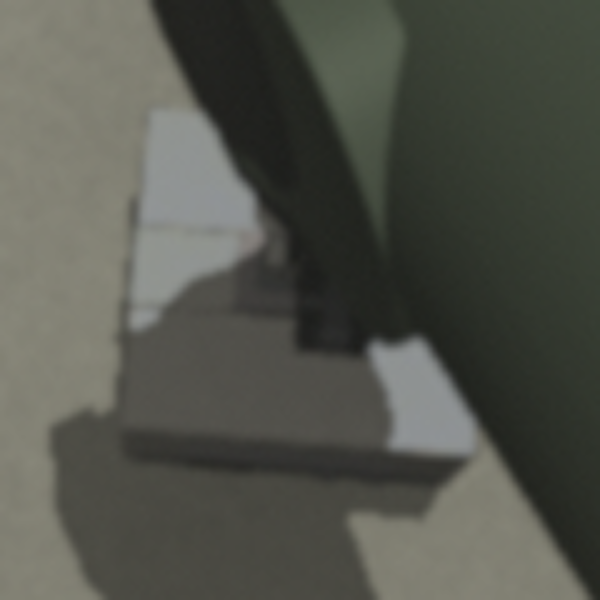

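```bash
python3 - <<'E'
from h import *
th=np.deg2rad(-6); A=np.array([[np.cos(th),np.sin(th)],[-np.sin(th),np.cos(th)]])
for n in('side','top'):
    W=np.load(n+'7W.npy').reshape(-1,3); W=W[~np.isnan(W[:,0])]
    W=W[(abs(W[:,0]-.575)<.035)&(abs(W[:,1]+.008)<.045)]
    L=(W[:,:2]-[.5752,-.0079])@A.T*1000; z=W[:,2]*1000
    for nm,lo,hi in [('collar top',118,122.5),('collar side',112,117),('cass',132,158),('casslow',132,142),('casshigh',148,158),('handle',166,190)]:
        m=(z>lo)&(z<hi)&(abs(L[:,0])<22)
        if nm.startswith('collar s'): m&=(L[:,1]>25)
        if m.sum()<6: continue
        l=L[m]; print(n,nm,m.sum(),'x',np.round(np.percentile(l[:,0],[0,3,50,97,100]),1),'y',np.round(np.percentile(l[:,1],[0,3,50,97,100]),1))
E
```

```text
side collar top 86 x [-18.9 -18.4  -9.6  14.8  15.7] y [-29.7 -27.3  15.7  35.3  38. ]
side collar side 21 x [-19.2 -18.9  -7.5  10.4  10.4] y [26.5 27.  32.1 41.3 43.4]
side cass 96 x [-9.  -8.3 -6.3  4.6  5.2] y [-19.1 -17.1  12.8  24.3  26.7]
side casslow 34 x [-7.8 -7.8 -6.1  4.4  5.2] y [-19.1 -13.9  13.8  24.2  24.5]
side casshigh 41 x [-8.9 -8.2 -6.2  4.5  5.2] y [-18.5 -16.9  11.4  24.3  26.7]
side handle 61 x [-8.9 -8.2 -5.5  4.   5.4] y [-6.2 -5.1 11.6 16.3 17.6]
top collar top 91 x [-17.3 -16.8  -7.3  16.5  17.3] y [ 6.9  7.4 23.2 30.5 31. ]
top collar side 26 x [-21.3 -21.   -0.2  19.   20.8] y [25.2 25.4 34.4 45.4 45.6]
top cass 21 x [-6.9 -6.8 -6.5  1.7  4.9] y [ 7.   7.4 15.  20.5 20.6]
top casslow 6 x [-6.8 -6.8 -6.5 -6.  -6. ] y [ 8.5  8.8 13.  18.8 19.1]
top casshigh 11 x [-6.9 -6.8 -6.2  3.3  4.9] y [ 7.6  8.2 17.9 20.6 20.6]
top handle 9 x [-7.3 -7.1 -5.9 -5.  -4.8] y [ 6.7  7.2 10.5 12.7 12.8]
```

In the reader's frame the cassette is within about 0.5 mm of the collar centre in both views: roughly -0.4 mm in x and +0.3 mm in y. Yaw matches to 0.2°. Starting the insertion with that correction.

Call:
{"api": "carry_out", "payload": {"motion": [{"travel": [0.0005, -0.0003, 0], "twist": 0}, {"travel": [0.0005, -0.0003, -0.004], "twist": 0}, {"travel": [0.0005, -0.0003, -0.008], "twist": 0}, {"travel": [0.0005, -0.0003, -0.012], "twist": 0}, {"travel": [0.0005, -0.0003, -0.014], "twist": 0}, {"travel": [0.0005, -0.0003, -0.016], "twist": 0}]}}

```text
clock: 16.8
tcp_pos: [0.575, -0.0081, 0.1811]
eef_rot: [3.139, 0.005, 1.469]
force: [0.4, -1.7, -0.8]
grip_width: 0.011
```

Seven millimetres in with no vertical contact force. Continuing.

Call:
{"api": "carry_out", "payload": {"motion": [{"travel": [0, 0, -0.004], "twist": 0}, {"travel": [0, 0, -0.008], "twist": 0}, {"travel": [0, 0, -0.012], "twist": 0}, {"travel": [0, 0, -0.016], "twist": 0}, {"travel": [0, 0, -0.02], "twist": 0}]}}

```text
clock: 17.42
tcp_pos: [0.5749, -0.0081, 0.1608]
eef_rot: [3.139, 0.005, 1.469]
force: [0.8, -0.5, -0.7]
grip_width: 0.0109
```

Call:
{"api": "carry_out", "payload": {"motion": [{"travel": [0, 0, -0.004], "twist": 0}, {"travel": [0, 0, -0.008], "twist": 0}, {"travel": [0, 0, -0.012], "twist": 0}, {"travel": [0, 0, -0.014], "twist": 0}, {"travel": [0, 0, -0.014], "twist": 0}, {"travel": [0, 0, -0.014], "twist": 0}, {"travel": [0, 0, -0.014], "twist": 0}]}}

```text
clock: 18.3
tcp_pos: [0.575, -0.0082, 0.147]
eef_rot: [3.138, 0.005, 1.469]
force: [-0.0, 1.3, -1.5]
grip_width: 0.0109
```

```bash
python3 - <<'E'
from h import *
look('8',.575,-.008,[(.117,.123),(.127,.145)],rad=.035,crop={'side':(210,130,160,160),'top':(250,130,200,130)})
p=read_camera('top')
W=cloud(p['range_z'],p['camera_matrix'],p['position'],p['attitude']);q=W.reshape(-1,3);q=q[~np.isnan(q[:,0])]; q=q[(abs(q[:,0]-.479)<.05)&(abs(q[:,1]+.25)<.06)]
for lo,hi in [(.01,.0165),(.018,.026),(.044,.06)]:
    t=q[(q[:,2]>lo)&(q[:,2]<hi)]
    if len(t)>5: print('tray',lo,hi,len(t),rect(t[:,:2]),np.round(t.mean(0),4))
E
```

```text
18.3 [ 0.575  -0.0082  0.147 ] [3.1385 0.0055 1.4691] 0.010923394202861394 [-0.   1.3 -1.5]
top [(0.1, 4), (0.105, 102), (0.11, 85), (0.115, 60), (0.12, 49), (0.205, 5), (0.28, 5)]
top 0.117 0.123 98 (array([576.7,  11. ]), array([23.6, 33.2]), 83.2) [0.5728 0.0147 0.1199]
side [(0.105, 122), (0.11, 95), (0.115, 92), (0.12, 50), (0.125, 12), (0.13, 11), (0.135, 11), (0.14, 10), (0.145, 10), (0.15, 19), (0.155, 25), (0.16, 22), (0.165, 26), (0.17, 36), (0.175, 20), (0.18, 26), (0.185, 20), (0.19, 38), (0.195, 46), (0.2, 46), (0.205, 31), (0.21, 34), (0.215, 26), (0.22, 27), (0.225, 28), (0.23, 35), (0.235, 30), (0.24, 40), (0.245, 47), (0.25, 54), (0.255, 42), (0.26, 23), (0.265, 9), (0.27, 8), (0.275, 22), (0.28, 32), (0.285, 30), (0.29, 31)]
side 0.117 0.123 123 (array([574.1,  -4.9]), array([65. , 36.1]), 84.8) [0.5715 0.0015 0.1194]
side 0.127 0.145 38 (array([570.2,  -2.3]), array([27.8, 11.1]), 62.8) [0.5721 0.0011 0.1359]
```

View pics/side8c.png

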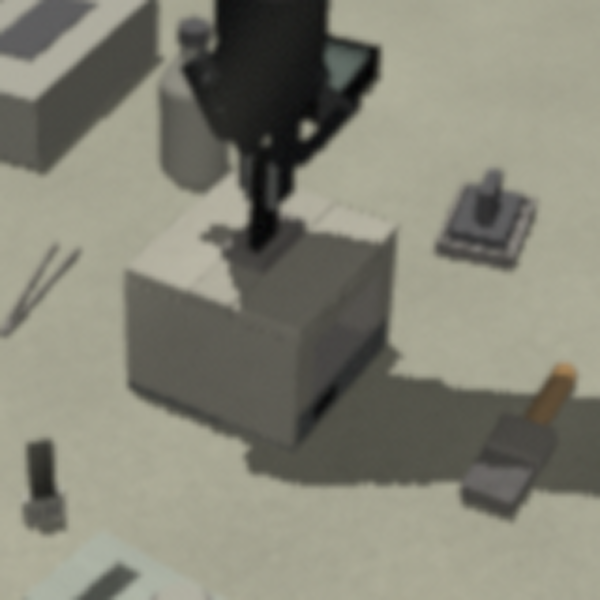

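View pics/side8.png

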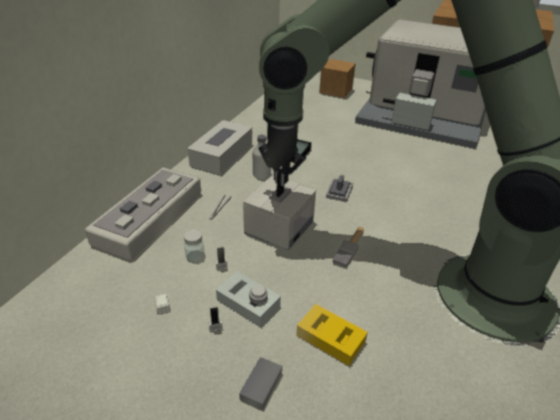

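The cassette is inside the slot and only the black handle stands out at (262,235) in the crop. The underside is about 41 mm below the rim, side forces are under 2 N, the cap is still in its tray at (488,215), and everything else is where it was. Handing in.

```bash
python3 - <<'E'
from h import *
print(workorder.hand_in()); s=readout.state(); print(s['clock'],s['tcp_pos'],s['grip_width'],s['force'])
E
```

```text
the job is handed in; nothing more can be done
None
the job is handed in; nothing more can be done
```

The cap is in the holder tray and the clip is being held still in the slot. I handed the job in at about 18.4 s of the 54 s allowed, and hand-in gave no verdict.

- **Cap:** I lifted it off the collar and lowered it onto the tray floor. It measured flat and about 1 mm from the tray centre after I let go. Seating it peaked at about 74 N on the wrist (limit 120 N), and I relieved that before opening. After the insertion it still showed in the tray in the side picture. A last depth check there got no reading because the arm blocked the top camera.
- **Clip:** I gripped it by the top of the handle and lifted it clear of the rack. Held just above the slot, it was within about 0.5 mm and 0.2° of the slot's axes.
- **Final hold:** The underside is about 41 mm below the rim, worked out from the gripper's height and the grasp. The tool is tilted less than 0.01 rad, and the fingers are still closed on the handle at the 60 N setting. Outside forces were under 2 N.
- **Other things:** None of the bystanders looked moved in the last pictures; I judged this by eye and did not measure it.

The side camera read y about 2–3 mm higher than the top camera and the arm, so I used the top camera's positions and same-picture comparisons.

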